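Roll a sample canister up the loading ramp of a label reader and start the reading

TASK

Push the canister that lies at the foot of the label reader's ramp slowly up the ramp with your fingers, without letting it roll back, until it has gone over the crest and lies at rest against the stop. Then press the button of the control box beside the reader right down and let it go. Only push the canister, never lift it off the ramp, and leave everything else on the bench where it is.

Things in the scene. Friction and masses are not known exactly. Their poses are not given: they have to be found in the camera images.
- canister: Loose specimen canister: smooth plain cylinder of white plastic with a grey cap of the same diameter, 70 mm in diameter, 120 mm long, 0.25 to 0.5 kg, slippery (friction 0.2 to 0.3). It lies on its side on the ramp's level foot, roughly across it. Origin: its centre; y axis along its length (x and z turn as it rolls). Let go on the ramp, it rolls back down.
- reader: Fixed label reader with a loading ramp, turned up to 0.3 rad. Origin: on the bench at the ramp's foot, middle of its width; x uphill to the stop, y to the left, z up. Level foot x = -100 to 0 mm, top 8 mm above the bench, with a 13 mm high front lip (x = -105 to -100). Straight ramp x = 0 to 150, rising from 8 to 29 mm. Side rails: inner faces at y = -85 and 85 mm, 12 mm above foot and ramp.
- crest (a point): Middle of the crest at the top of the ramp, at x = 150, z = 29 mm of the reader. Beyond it a dark nest floor falls 6 degrees towards the upright black stop face at x = 215 mm. Rails beside the nest are 41 mm above the bench. Behind the stop is the white housing, x = 217 to 297 mm, 190 mm wide, 88 mm high.
- nest (a point): Where the canister's centre belongs in the end, lying in the nest against the stop: x = 180, z = 61 mm of the reader. Once its centre is past the crest it rolls the last 30 mm by itself and stays there (the nest is 3 mm deep); its axis may be up to 25 mm off sideways.
- start_top (a point): Centre of the top of the round black push button (radius 16 mm) on a small fixed white control box (75 x 75 x 45 mm) that stands on the bench beside the ramp, to its left or right, about 165 mm from the ramp's middle line. The button's top is 63 mm above the bench; it is pressed straight down.
- start (a joint): Travel of the button: 0 up, 0.006 m fully down. Spring: about 4 N when fully down; it comes up again when let go.
- spare: Bystander: an equal canister standing upright on the bench, 120 mm high. Origin: centre of its underside.
- rack: Bystander: white rack with capped tubes, 110 x 60 x 90 mm, beside the ramp on the side opposite the control box. Origin: centre of its underside.
- tipbox: Bystander: box of pipette tips, 87 x 87 x 61 mm. Origin: centre of its underside.
- reagent: Bystander: reagent bottle, 68 mm in diameter, 150 mm high. Origin: centre of its underside.
- spray: Bystander: spray bottle, 68 mm in diameter, 172 mm high. Origin: centre of its underside.
- dishes: Bystander: stack of four culture dishes, 90 mm in diameter, 57 mm high. Origin: centre of its underside.
- pipette: Bystander: pipette lying on the bench, 220 mm long. Origin: centre of its underside.

How it is judged:
By the outcome, as a careful person would: the job done as asked, in the order asked, and still so for the second after the job is handed in, with the robot touching nothing.
It also fails if it takes over 51 s, if anything falls off the work surface, if the arm or the gripper's body presses on something with over 40 N, if the wrist force passes 120 N, or if a joint passes its speed limit or range.

ROBOT

A 6-joint arm with a two-finger parallel gripper is mounted at the origin on the work surface. World frame = base frame: x ahead of the robot, y to its left, z up, the work surface at z = 0. Lengths are in m, angles in rad, forces in N, time in s.
With the tool pointing down it reaches from about 0.3 to 0.85 m from the base axis. Payload 4.2 kg.
Tool frame: the origin (TCP) lies at the very end of the fingers, on their centre line; the grasp point (between the pads) lies 19 mm behind it; z points along the fingers, y is the direction in which the jaws open and shut (so a half turn about z gives the same grasp; the last joint's range is limited). The gripper opens to 91 mm and grips with 3 to 60 N. Pads are 32 mm wide; open, the fingers measure 118 mm over their backs; the gripper's body (76 mm by 178 mm) begins 60 mm behind the grasp point.
Start: joints at [-1.23, 0.32, 1.565, -0, 1.257, -0.02], TCP at [0.203, -0.538, 0.214] pointing down, gripper open.
Joint ranges: [-3.11, 3.11], [-0.84, 2.01], [0.21, 2.61], [-1.34, 4.49], [0.05, 2.63], [-2.56, 2.56]. Speed limits (rad/s): [2.57, 2.57, 3.14, 3.14, 3.14, 3.14].

INTERFACE

Orientations are given as a unit quaternion [w, x, y, z].
In Python, from workcell import robot gives the robot as it stands.
- The arm moves only by the tool arm_command, never from a script. Its argument "commands" is a list of rows, each an object of numbers: "x", "y", "z": the shift along the tool's x, y, z in cm; "rx", "ry", "rz": the turn, a rotation vector about the tool's x, y, z in rad; "gripper": the opening, from 0 (shut) to 1 (fully open). A call has exactly 10 rows; each row shifts and turns the commanded pose from where the row before left it, along the tool's axes as they then stand; what a row does not reach is not made up. A row lasts 1/8 s, in which the tool goes at most 62.5 mm and 10.7 degrees, less where a joint would pass 70% of its speed; a pose out of reach is approached as far as the arm can. A call with a gripper value outside its range is refused whole. The fingers move at their own pace and stop on an object; "grip_force" is the grip in N (left out, the last holds). Time passes only in rows, so rows that do not move let the fingers close, or fill a call up. It gives the time, the measured TCP pose, the force and the opening at its end, in the units of the state.
- robot.read_state(): the state, without advancing time (a new reading comes with each control period).
- robot.grab_frame(name): name is "scene" or "top" or "wrist"; returns a dict with "frame" (400x640x3 uint8, blue, green, red), "fx", "fy", "cx", "cy" (pixels), "dist" ([k1, k2, p1, p2, k3] as OpenCV has them; the pictures are not rectified), "rvec" (rotation vector, rad) and "tvec" (3), from world to camera coordinates, as OpenCV has them. Camera axes: x right, y down, z forward; pixel columns grow to the right and rows downward; lengths in m; the calibration is good to about 2 mm. A picture is of the moment at which its call begins. There is no depth.
- robot.job_done(): hands the job in, once; it reports no verdict.
The state is a dict: "clock": time; "qpos": joint angles; "dq": joint speeds; "effort": joint torques, N m; "ee_pos": TCP position; "orientation": TCP orientation; "ft_force": force on the tool from outside, world axes, zero at the start; "moment": the same for the moment, N m; "opening": opening from 0.0 (shut) to 1.0 (fully open).
Only numpy, scipy, OpenCV 4.12 (cv2) and the standard library are available. Lean on these libraries where they do the work, as an engineer would, in place of code of your own. Each camera call takes 0.05 s, during which the arm holds its last target.

## Working session

There is one attempt and no reset: what is moved stays moved. The work goes in short steps, Python scripts to look and compute and a tool call to move; the robot and the scene stay as the last step left them, time stands still between calls to the robot, and variables do not carry over. Pictures are saved under pics/ and viewed, and the job is handed in when it is done.

Besides the shell and the picture viewer there is one more tool, called after ">>>" as a command line: name --argument value ..., lists and objects as JSON in quotes. arm_command: Moves the arm, as the interface text tells. Its arguments: {"type":"object","properties":{"commands":{"type":"array"},"grip_force":{"type":"number"}},"required":["commands"]}

```bash
mkdir -p pics
cat > h.py <<'E'
import numpy as np, cv2
from workcell import robot
def grab(n,fn):
    f=robot.grab_frame(n); cv2.imwrite('pics/%s.png'%fn,f['frame']); 
    np.savez('pics/%s.npz'%fn,**{k:np.array(v) for k,v in f.items()}); return f
def cam(f):
    K=np.array([[f['fx'],0,f['cx']],[0,f['fy'],f['cy']],[0,0,1]],float)
    R,_=cv2.Rodrigues(np.array(f['rvec'],float)); return K,np.array(f['dist'],float),R,np.array(f['tvec'],float).ravel()
def ray(f,uv):
    K,D,R,t=cam(f); p=cv2.undistortPoints(np.array(uv,float).reshape(-1,1,2),K,D).reshape(-1,2)
    d=np.c_[p,np.ones(len(p))]@R; return -R.T@t,d
def plane(f,uv,z):
    o,d=ray(f,uv); return o+d*((z-o[2])/d[:,2])[:,None]
def proj(f,P):
    K,D,R,t=cam(f); return cv2.projectPoints(np.array(P,float).reshape(-1,3),np.array(f['rvec'],float),np.array(f['tvec'],float),K,D)[0].reshape(-1,2)
E
python3 - <<'E'
from h import *
for n in('scene','top','wrist'): grab(n,n+'0')
s=robot.read_state(); print(s)
E
```

```text
{'clock': 0.15, 'qpos': array([-1.22999206e+00,  3.20156399e-01,  1.56537089e+00, -1.13564767e-05,
        1.25740941e+00, -2.00023460e-02]), 'dq': array([ 9.44215224e-05, -4.00050549e-03, -3.48260238e-03,  7.69787381e-05,
        1.07044135e-03,  1.17566360e-03]), 'effort': array([ 2.41907182e-04, -4.12773907e+01, -2.32154614e+01,  7.27420673e-02,
        4.33564628e-02, -9.04231092e-05]), 'ee_pos': array([ 0.20286343, -0.53762804,  0.21331774]), 'orientation': array([-6.62532316e-04,  9.83770872e-01,  1.79428034e-01, -1.12662420e-04]), 'ft_force': array([ 0.1864753 , -0.54551403,  0.38414188]), 'moment': array([ 0.01739088,  0.03346935, -0.01040838]), 'opening': 0.9988899435012055}
```

View pics/scene0.png

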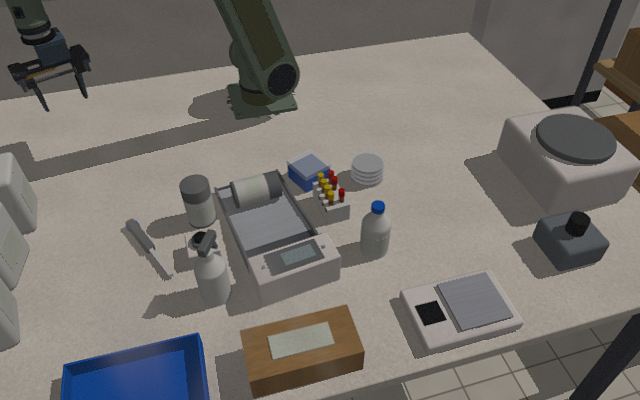

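View pics/top0.png

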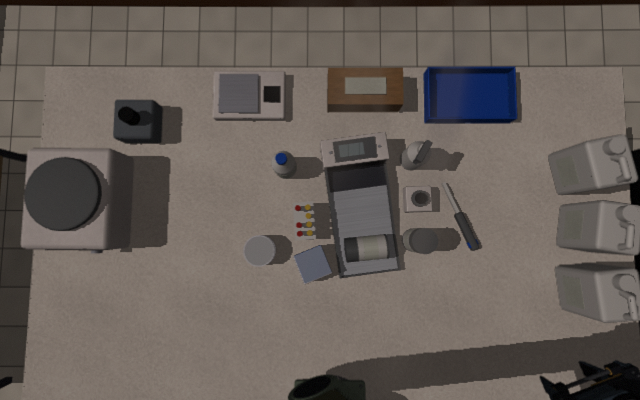

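Run:
```python
from h import *
a=cv2.imread('pics/top0.png')[120:290,230:490]; cv2.imwrite('pics/top0z.png',cv2.resize(a,None,fx=3,fy=3,interpolation=cv2.INTER_CUBIC))
a=cv2.imread('pics/scene0.png')[140:310,170:400]; cv2.imwrite('pics/scene0z.png',cv2.resize(a,None,fx=3.4,fy=3.4,interpolation=cv2.INTER_CUBIC))
```

```text
(no output)
```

View pics/top0z.png

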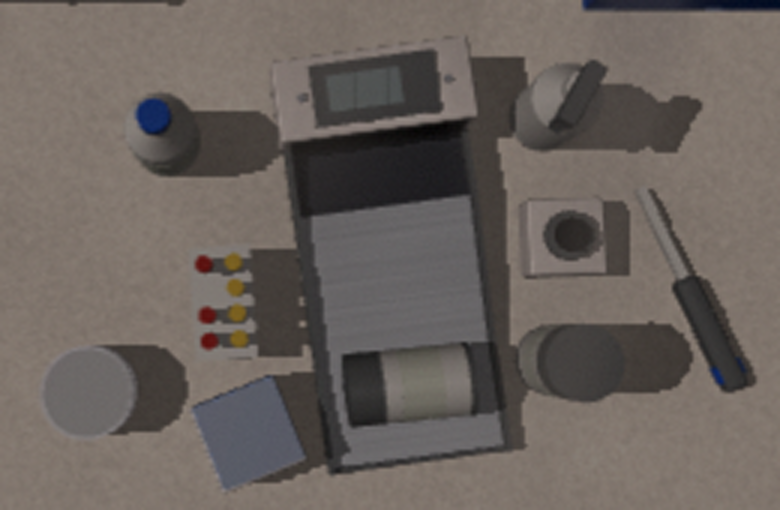

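View pics/scene0z.png

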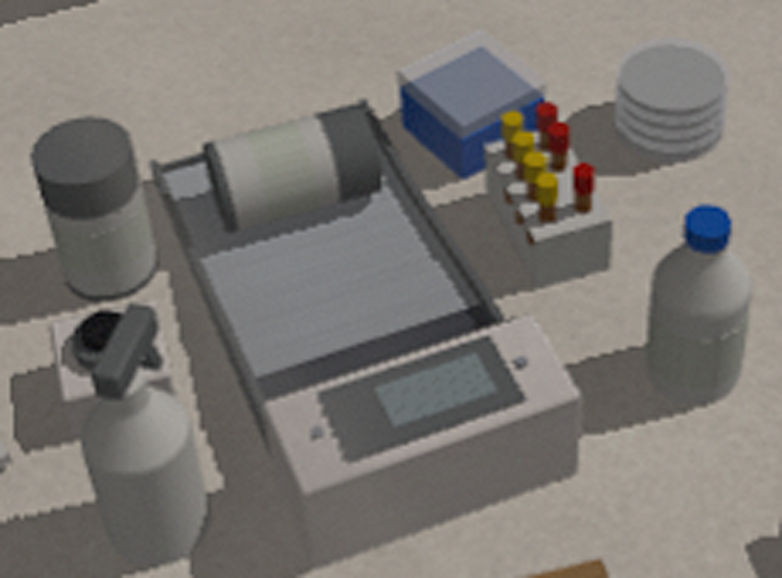

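```bash
cat >> h.py <<'E'
def load(fn):
    z=np.load('pics/%s.npz'%fn); return {k:z[k] for k in z.files}
E
python3 - <<'E'
from h import *
f=load('top0'); Z=lambda l:np.array(l)/3.+np.array([230,120])-0.33
h=plane(f,Z([(273,62),(468,38),(476,122),(283,142)]),.088); print(h.round(4))
# back-left, back-right, front-right, front-left
obj=np.array([[297,95],[297,-95],[217,-95],[217,95]])/1000.
# rigid fit
A=h[:,:2]; lip=plane(f,Z([(332,472),(505,447)]),.02)[:,:2]
print(lip.round(4))
def fit(o,A):
    oc,ac=o.mean(0),A.mean(0);U,S,V=np.linalg.svd((o-oc).T@(A-ac));R=V.T@np.diag([1,np.linalg.det(V.T@U.T)])@U.T
    return R,ac-R@oc
R,t=fit(obj,A);print('hous',t,np.arctan2(R[1,0],R[0,0]),(A-obj@R.T-t).round(4))
# with lip mid at x=-105,y0
o2=np.vstack([obj,[[-.105,0]]]);A2=np.vstack([A,lip.mean(0)])
R,t=fit(o2,A2);th=np.arctan2(R[1,0],R[0,0]);print('all',t,th,(A2-o2@R.T-t).round(4))
cr=plane(f,Z([(310,217),(472,196)]),.029);print('crest in reader',((cr[:,:2]-t)@R).round(4))
# canister silhouette: at height .043 (axis)
c=plane(f,Z([(343,352),(495,343),(497,408),(352,427)]),.043);print('can',((c[:,:2]-t)@R).round(4),((c.mean(0)[:2]-t)@R))
b=plane(f,Z([(574,235)]),.063);print('button',b,((b[:,:2]-t)@R))
bb=plane(f,Z([(527,198),(603,199),(605,274),(525,276)]),.045);print('box',bb.mean(0).round(4),((bb.mean(0)[:2]-t)@R))
o,_=ray(f,[[320,200]]);print('cam',o)
print('reader lip/tops px');print((proj(f,np.c_[np.array([[.15,0],[0.,0],[-.1,0]])@R.T+t,[.029,.008,.008]])-[230,120])*3)
E
```

```text
[[ 0.7909  0.0303  0.088 ]
 [ 0.8146 -0.1547  0.088 ]
 [ 0.7339 -0.1615  0.088 ]
 [ 0.7141  0.0204  0.088 ]]
[[ 0.3986 -0.03  ]
 [ 0.4243 -0.1996]]
hous [ 0.50810135 -0.09610616] 0.115896801866826 [[-0.0012 -0.0023]
 [ 0.0005  0.0014]
 [-0.0008  0.0038]
 [ 0.0014 -0.0029]]
all [ 0.50996803 -0.10014455] 0.13076790164271732 [[-0.0011 -0.0025]
 [-0.0022  0.0009]
 [-0.0036  0.0045]
 [ 0.0014 -0.0019]
 [ 0.0056 -0.001 ]]
crest in reader [[ 0.1503  0.0736]
 [ 0.1509 -0.0885]]
can [[ 0.0142  0.0595]
 [ 0.0047 -0.0875]
 [-0.0573 -0.0805]
 [-0.0583  0.0603]] [-0.02418188 -0.012061  ]
button [[ 0.62961486 -0.25863527  0.063     ]] [[ 0.09795882 -0.17273894]]
box [ 0.6296 -0.2549  0.045 ] [ 0.09847478 -0.16903747]
cam [0.53162582 0.03496906 1.1130313 ]
reader lip/tops px
[[382.62076651 207.03934483]
 [400.46737472 357.25375377]
 [414.1419115  457.76237873]]
```

>>> arm_command --commands '[{"rz": 0.118, "z": -5}, {"rz": 0.118, "z": -5}, {"x": 4, "y": -4.7}, {"x": 4, "y": -4.7}, {"x": 4, "y": -4.7}, {"x": 4, "y": -4.7}, {"x": 4, "y": -4.7}, {"x": 4, "y": -4.7}, {"x": 4, "y": -4.7}, {"x": 4, "y": -4.7, "gripper": 0.6}]'

```text
schema error: expected keys x, y, z, rx, ry, rz, gripper
```

Run:
```python
from h import *
f=grab('wrist','wrist1'); s=robot.read_state(); print(s['clock'],s['ee_pos'],s['orientation'],s['qpos'],s['opening'])
cv2.imwrite('pics/wrist1z.png',cv2.resize(f['frame'],(800,500)))
```

```text
0.2 [ 0.20290527 -0.53769909  0.21344733] [-5.22925223e-04  9.83771166e-01  1.79426905e-01 -7.78194211e-05] [-1.22997890e+00  3.20052155e-01  1.56519140e+00  1.40958769e-05
  1.25740638e+00 -1.99947206e-02] 1.0034830013942273
```

View pics/wrist1.png

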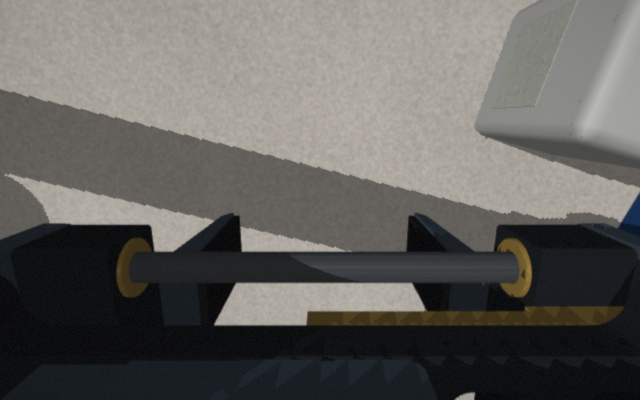

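>>> arm_command --commands '[{"x": 0, "y": 0, "z": -5, "rx": 0, "ry": 0, "rz": 0.118, "gripper": 0.6}, {"x": 0, "y": 0, "z": -5, "rx": 0, "ry": 0, "rz": 0.118, "gripper": 0.6}, {"x": 4, "y": -4.7, "z": 0, "rx": 0, "ry": 0, "rz": 0, "gripper": 0.6}, {"x": 4, "y": -4.7, "z": 0, "rx": 0, "ry": 0, "rz": 0, "gripper": 0.6}, {"x": 4, "y": -4.7, "z": 0, "rx": 0, "ry": 0, "rz": 0, "gripper": 0.6}, {"x": 4, "y": -4.7, "z": 0, "rx": 0, "ry": 0, "rz": 0, "gripper": 0.6}, {"x": 4, "y": -4.7, "z": 0, "rx": 0, "ry": 0, "rz": 0, "gripper": 0.6}, {"x": 4, "y": -4.7, "z": 0, "rx": 0, "ry": 0, "rz": 0, "gripper": 0.6}, {"x": 2, "y": -4.7, "z": 0, "rx": 0, "ry": 0, "rz": 0, "gripper": 0.6}, {"x": 0, "y": 0, "z": 0, "rx": 0, "ry": 0, "rz": 0, "gripper": 0.6}]'

```text
clock: 1.45
ee_pos: [0.4206, -0.1764, 0.3139]
orientation: [-0.0, 0.998, 0.065, -0.0]
ft_force: [0.2, -0.9, -0.2]
opening: 0.601
```

Run:
```python
from h import *
f=grab('wrist','wrist2'); s=robot.read_state(); print(s['clock'],s['ee_pos'],s['orientation'],s['qpos'],s['opening'])
```

```text
1.5 [ 0.42021326 -0.17812127  0.31392509] [ 2.59315183e-04  9.97947215e-01  6.40411771e-02 -1.26815618e-04] [-4.25699259e-01  7.84273869e-02  1.62639050e+00 -5.82196803e-04
  1.43675462e+00  1.01700480e+00] 0.6007043593782202
```

View pics/wrist2.png

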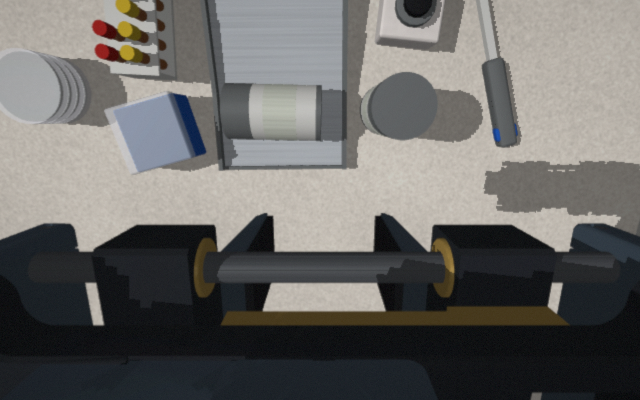

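Run:
```python
from h import *
a=cv2.imread('pics/wrist2.png')[0:180,195:455]; cv2.imwrite('pics/wrist2z.png',cv2.resize(a,None,fx=3,fy=3,interpolation=cv2.INTER_CUBIC))
f=load('wrist2'); o,d=ray(f,[[320,200]]); print(o,d)
```

```text
[ 0.48755624 -0.1682905   0.48419041] [[-0.24005377 -0.01950513 -0.97062865]]
```

View pics/wrist2z.png

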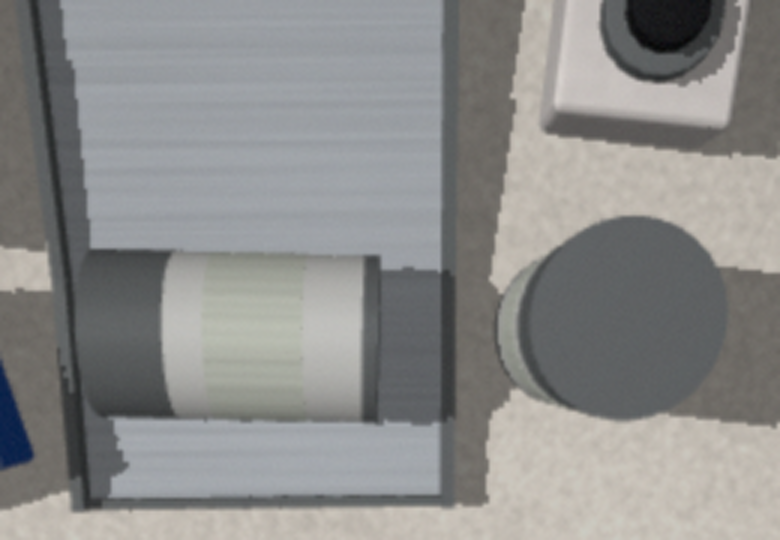

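Run:
```python
from h import *
f=load('wrist2'); Z=lambda l:np.array(l)/3.+np.array([195,0])-0.33
def wl(n,l,z):
    p=plane(f,Z(l),z);print(n,p.round(4).tolist());return p
lip=wl('lip front top corners z.013',[(78,509),(452,505)],.013)
r=wl('right rail inner edge?',[(441,495),(441,270)],.02)
# canister silhouette pairs at left part u=100, right u=360
o,_=ray(f,[[320,200]])
for u,va,vb in((120,250,415.5),(355,256.5,421.5)):
    _,d=ray(f,Z([(u,va),(u,vb)])); d/=np.linalg.norm(d,axis=1)[:,None]
    m=d.sum(0); p=o+m*(.043-o[2])/m[2]; print('axis pt',p.round(4))
    ha=np.arccos(d[0]@d[1])/2; print('radius est',np.sin(ha)*np.linalg.norm(p-o)) 
e=wl('end mid: left edge/right edge z=.043',[(80,333),(380,338)],.043)
wl('right end top',[(380,338)],.05)
b=plane(f,[[413,2]],.063);print(b)
sp=wl('spare top',[(626,317)],.12)
for th in(.1159,.131): print(th)
# top camera lines: rail outer edges
t=load('top0'); Zt=lambda l:np.array(l)/3.+np.array([230,120])-0.33
for z,l in((.088,[(273,62),(468,38)]),(.029,[(310,217),(472,196)]),(.013,[(332,472),(505,447)])):
    p=plane(t,Zt(l),z);q=p[1]-p[0];print('angle',np.arctan2(q[0],-q[1]),p.round(4).tolist())
d=lip[1]-lip[0];print('lip angle',np.arctan2(d[0],-d[1]),np.linalg.norm(d))
```

```text
lip front top corners z.013 [[0.3975, -0.0296, 0.013], [0.423, -0.2079, 0.013]]
right rail inner edge? [[0.428, -0.2015, 0.02], [0.5282, -0.1869, 0.02]]
axis pt [ 0.4818 -0.0521  0.043 ]
radius est 0.034546357248678036
axis pt [ 0.4924 -0.1533  0.043 ]
radius est 0.03445033589231077
end mid: left edge/right edge z=.043 [[0.4801, -0.0349, 0.043], [0.495, -0.1638, 0.043]]
right end top [[0.4948, -0.1639, 0.05]]
[[ 0.63019869 -0.25276182  0.063     ]]
spare top [[0.5123, -0.2504, 0.12]]
0.1159
0.131
angle 0.12713993941615082 [[0.7909, 0.0303, 0.088], [0.8146, -0.1547, 0.088]]
angle 0.13473312956503533 [[0.6494, -0.0076, 0.029], [0.6711, -0.1682, 0.029]]
angle 0.1507087114831321 [[0.3977, -0.0305, 0.013], [0.4236, -0.2011, 0.013]]
lip angle 0.14202094643213797 0.1801016080454524
```

>>> arm_command --commands '[{"x": 0.8, "y": -3.2, "z": 0, "rx": 0, "ry": 0, "rz": -0.01, "gripper": 0.6}, {"x": 0.8, "y": -3.15, "z": 0, "rx": 0, "ry": 0, "rz": 0, "gripper": 0.6}, {"x": 0, "y": 0, "z": 4, "rx": 0, "ry": 0, "rz": 0, "gripper": 0.6}, {"x": 0, "y": 0, "z": 4, "rx": 0, "ry": 0, "rz": 0, "gripper": 0.6}, {"x": 0, "y": 0, "z": 4, "rx": 0, "ry": 0, "rz": 0, "gripper": 0.6}, {"x": 0, "y": 0, "z": 4, "rx": 0, "ry": 0, "rz": 0, "gripper": 0.6}, {"x": 0, "y": 0, "z": 4, "rx": 0, "ry": 0, "rz": 0, "gripper": 0.6}, {"x": 0, "y": 0, "z": 2, "rx": 0, "ry": 0, "rz": 0, "gripper": 0.6}, {"x": 0, "y": 0, "z": 0, "rx": 0, "ry": 0, "rz": 0, "gripper": 0.6}, {"x": 0, "y": 0, "z": 0, "rx": 0, "ry": 0, "rz": 0, "gripper": 0.6}]'

```text
clock: 2.75
ee_pos: [0.4283, -0.1152, 0.0948]
orientation: [0.0, 0.998, 0.067, 0.001]
ft_force: [0.4, -0.8, -0.1]
opening: 0.599
```

```bash
cat >> h.py <<'E'
O=np.array([.512,-.1025]);TH=.138;RR=np.array([[np.cos(TH),-np.sin(TH)],[np.sin(TH),np.cos(TH)]])
def tr(p): return (np.array(p)[:2]-O)@RR
def st():
    s=robot.read_state();q=s['orientation'];print(round(s['clock'],2),s['ee_pos'].round(4),'reader',tr(s['ee_pos']).round(4),'yaw',round(2*np.arctan2(q[2],q[1]),4),'tilt',q[[0,3]].round(4),'F',s['ft_force'].round(2));return s
def shot(n,fn,box,k):
    f=grab(n,fn);a=f['frame'][box[1]:box[3],box[0]:box[2]];cv2.imwrite('pics/%sz.png'%fn,cv2.resize(a,None,fx=k,fy=k,interpolation=cv2.INTER_CUBIC))
E
python3 - <<'E'
from h import *
shot('scene','scene3',(150,110,390,310),3)
shot('wrist','wrist3',(0,0,640,400),1)
st()
E
```

```text
2.85 [ 0.4285 -0.1149  0.0951] reader [-0.0844 -0.0008] yaw 0.1341 tilt [0.0005 0.0012] F [ 0.33  0.5  -0.15]
```

View pics/scene3z.png

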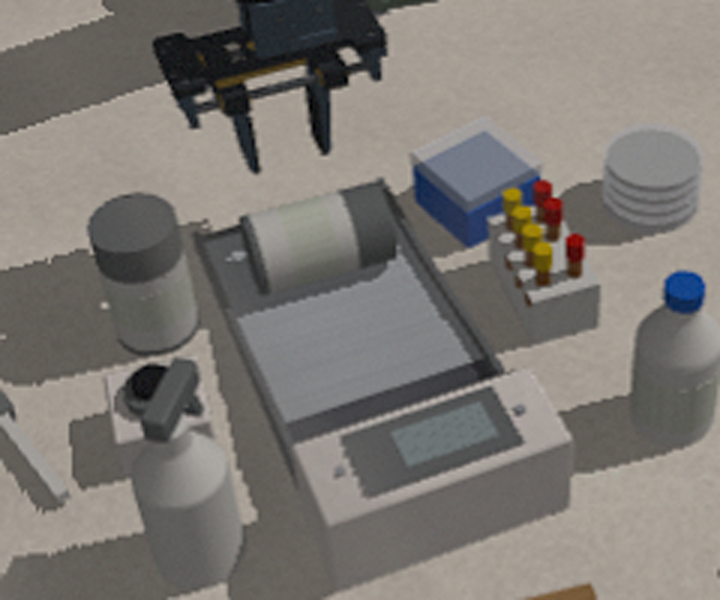

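View pics/wrist3.png

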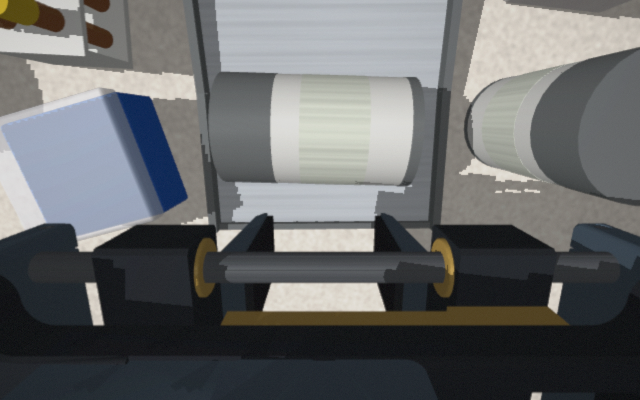

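>>> arm_command --commands '[{"x": -0.3, "y": 0, "z": 1, "rx": 0, "ry": 0, "rz": -0.004, "gripper": 0.6}, {"x": 0, "y": 0, "z": 1.2, "rx": 0, "ry": 0, "rz": 0, "gripper": 0.6}, {"x": 0, "y": 0, "z": 1.2, "rx": 0, "ry": 0, "rz": 0, "gripper": 0.6}, {"x": 0, "y": 0, "z": 1.2, "rx": 0, "ry": 0, "rz": 0, "gripper": 0.6}, {"x": 0, "y": 0, "z": 1.2, "rx": 0, "ry": 0, "rz": 0, "gripper": 0.6}, {"x": 0, "y": 0, "z": 0.8, "rx": 0, "ry": 0, "rz": 0, "gripper": 0.6}, {"x": 0, "y": 0, "z": 0, "rx": 0, "ry": 0, "rz": 0, "gripper": 0.6}, {"x": 0.2, "y": 0, "z": 0, "rx": 0, "ry": 0, "rz": 0, "gripper": 0.6}, {"x": 0.2, "y": 0, "z": 0, "rx": 0, "ry": 0, "rz": 0, "gripper": 0.6}, {"x": 0.2, "y": 0, "z": 0, "rx": 0, "ry": 0, "rz": 0, "gripper": 0.6}]'

```text
clock: 4.1
ee_pos: [0.4311, -0.1138, 0.0283]
orientation: [0.0, 0.998, 0.069, 0.0]
ft_force: [0.1, 0.1, -0.5]
opening: 0.603
```

Run:
```python
from h import *
shot('scene','scene4',(150,110,390,310),3)
shot('wrist','wrist4',(0,0,640,400),1)
st()
```

```text
4.2 [ 0.4311 -0.1138  0.0281] reader [-0.0817 -0.0001] yaw 0.1389 tilt [0.0002 0.0004] F [-0.04  0.32 -0.1 ]
```

View pics/scene4z.png

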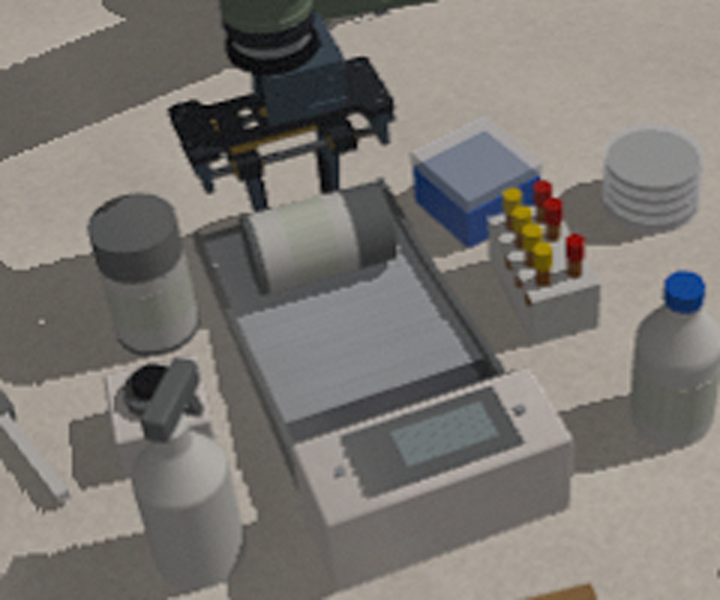

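View pics/wrist4.png

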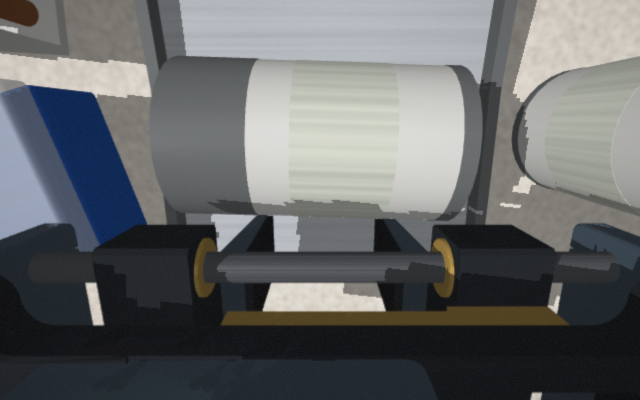

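>>> arm_command --commands '[{"x": 0.2, "y": 0, "z": 0, "rx": 0, "ry": 0, "rz": 0, "gripper": 0.6}, {"x": 0.2, "y": 0, "z": 0, "rx": 0, "ry": 0, "rz": 0, "gripper": 0.6}, {"x": 0.2, "y": 0, "z": 0, "rx": 0, "ry": 0, "rz": 0, "gripper": 0.6}, {"x": 0.2, "y": 0, "z": 0, "rx": 0, "ry": 0, "rz": 0, "gripper": 0.6}, {"x": 0.2, "y": 0, "z": 0, "rx": 0, "ry": 0, "rz": 0, "gripper": 0.6}, {"x": 0.2, "y": 0, "z": -0.02, "rx": 0, "ry": 0, "rz": 0, "gripper": 0.6}, {"x": 0.2, "y": 0, "z": -0.02, "rx": 0, "ry": 0, "rz": 0, "gripper": 0.6}, {"x": 0.2, "y": 0, "z": -0.02, "rx": 0, "ry": 0, "rz": 0, "gripper": 0.6}, {"x": 0.2, "y": 0, "z": -0.02, "rx": 0, "ry": 0, "rz": 0, "gripper": 0.6}, {"x": 0.2, "y": 0, "z": -0.02, "rx": 0, "ry": 0, "rz": 0, "gripper": 0.6}]'

```text
clock: 5.45
ee_pos: [0.4506, -0.111, 0.0289]
orientation: [0.0, 0.998, 0.069, -0.0]
ft_force: [0.3, 0.3, 0.1]
opening: 0.598
```

Run:
```python
from h import *
shot('wrist','wrist5',(0,0,640,400),1)
st()
```

```text
5.5 [ 0.4509 -0.111   0.029 ] reader [-0.0616 -0.    ] yaw 0.1388 tilt [0.0001 0.0003] F [-0.28 -0.73  0.23]
```

View pics/wrist5.png

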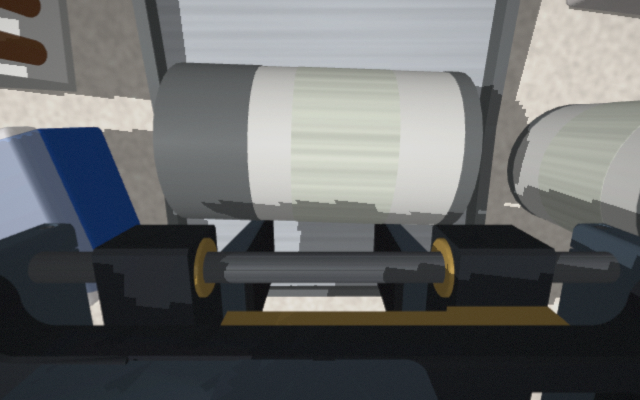

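>>> arm_command --commands '[{"x": 0.25, "y": 0, "z": -0.03, "rx": 0, "ry": 0, "rz": 0, "gripper": 0.6}, {"x": 0.25, "y": 0, "z": -0.03, "rx": 0, "ry": 0, "rz": 0, "gripper": 0.6}, {"x": 0.25, "y": 0, "z": -0.03, "rx": 0, "ry": 0, "rz": 0, "gripper": 0.6}, {"x": 0.25, "y": 0, "z": -0.03, "rx": 0, "ry": 0, "rz": 0, "gripper": 0.6}, {"x": 0.25, "y": 0, "z": -0.03, "rx": 0, "ry": 0, "rz": 0, "gripper": 0.6}, {"x": 0.25, "y": 0, "z": -0.03, "rx": 0, "ry": 0, "rz": 0, "gripper": 0.6}, {"x": 0.25, "y": 0, "z": -0.03, "rx": 0, "ry": 0, "rz": 0, "gripper": 0.6}, {"x": 0.25, "y": 0, "z": -0.03, "rx": 0, "ry": 0, "rz": 0, "gripper": 0.6}, {"x": 0.25, "y": 0, "z": -0.03, "rx": 0, "ry": 0, "rz": 0, "gripper": 0.6}, {"x": 0.25, "y": 0, "z": -0.03, "rx": 0, "ry": 0, "rz": 0, "gripper": 0.6}]'

```text
clock: 6.75
ee_pos: [0.4754, -0.1075, 0.032]
orientation: [0.0, 0.998, 0.069, 0.0]
ft_force: [-1.9, 0.3, 0.7]
opening: 0.6
```

Run:
```python
from h import *
shot('wrist','wrist6',(0,0,640,400),1)
shot('scene','scene6',(150,110,390,310),3)
st()
```

```text
6.85 [ 0.4759 -0.1075  0.032 ] reader [-0.0365 -0.    ] yaw 0.1388 tilt [0.0001 0.0005] F [-1.57  0.13 -0.05]
```

View pics/wrist6.png

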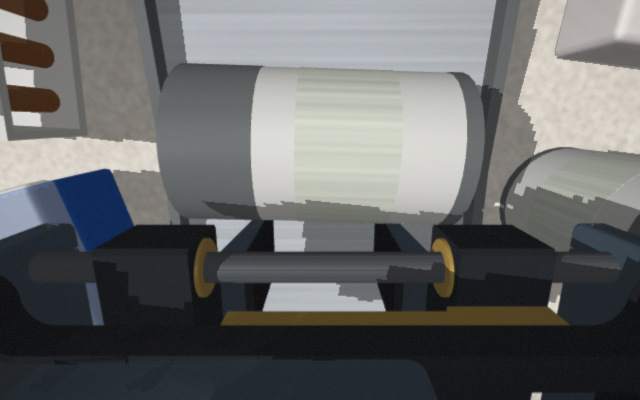

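View pics/scene6z.png

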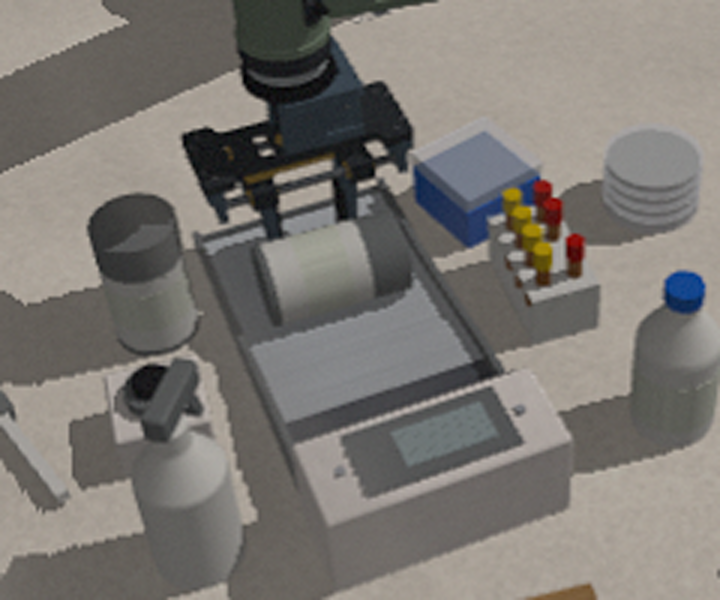

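>>> arm_command --commands '[{"x": 0.3, "y": 0, "z": -0.042, "rx": 0, "ry": 0, "rz": 0, "gripper": 0.6}, {"x": 0.3, "y": 0, "z": -0.042, "rx": 0, "ry": 0, "rz": 0, "gripper": 0.6}, {"x": 0.3, "y": 0, "z": -0.042, "rx": 0, "ry": 0, "rz": 0, "gripper": 0.6}, {"x": 0.3, "y": 0, "z": -0.042, "rx": 0, "ry": 0, "rz": 0, "gripper": 0.6}, {"x": 0.3, "y": 0, "z": -0.042, "rx": 0, "ry": 0, "rz": 0, "gripper": 0.6}, {"x": 0.3, "y": 0, "z": -0.042, "rx": 0, "ry": 0, "rz": 0, "gripper": 0.6}, {"x": 0.3, "y": 0, "z": -0.042, "rx": 0, "ry": 0, "rz": 0, "gripper": 0.6}, {"x": 0.3, "y": 0, "z": -0.042, "rx": 0, "ry": 0, "rz": 0, "gripper": 0.6}, {"x": 0.3, "y": 0, "z": -0.042, "rx": 0, "ry": 0, "rz": 0, "gripper": 0.6}, {"x": 0.3, "y": 0, "z": -0.042, "rx": 0, "ry": 0, "rz": 0, "gripper": 0.6}]'

```text
clock: 8.1
ee_pos: [0.5051, -0.1033, 0.0362]
orientation: [0.0, 0.998, 0.069, -0.0]
ft_force: [-1.2, -0.4, 1.0]
opening: 0.599
```

>>> arm_command --commands '[{"x": 0.3, "y": 0, "z": -0.042, "rx": 0, "ry": 0, "rz": 0, "gripper": 0.6}, {"x": 0.3, "y": 0, "z": -0.042, "rx": 0, "ry": 0, "rz": 0, "gripper": 0.6}, {"x": 0.3, "y": 0, "z": -0.042, "rx": 0, "ry": 0, "rz": 0, "gripper": 0.6}, {"x": 0.3, "y": 0, "z": -0.042, "rx": 0, "ry": 0, "rz": 0, "gripper": 0.6}, {"x": 0.3, "y": 0, "z": -0.042, "rx": 0, "ry": 0, "rz": 0, "gripper": 0.6}, {"x": 0.3, "y": 0, "z": -0.042, "rx": 0, "ry": 0, "rz": 0, "gripper": 0.6}, {"x": 0.3, "y": 0, "z": -0.042, "rx": 0, "ry": 0, "rz": 0, "gripper": 0.6}, {"x": 0.3, "y": 0, "z": -0.042, "rx": 0, "ry": 0, "rz": 0, "gripper": 0.6}, {"x": 0.3, "y": 0, "z": -0.042, "rx": 0, "ry": 0, "rz": 0, "gripper": 0.6}, {"x": 0.3, "y": 0, "z": -0.042, "rx": 0, "ry": 0, "rz": 0, "gripper": 0.6}]'

```text
clock: 9.35
ee_pos: [0.5348, -0.0992, 0.0404]
orientation: [0.0, 0.998, 0.069, -0.0]
ft_force: [-1.4, -0.5, 1.1]
opening: 0.602
```

Run:
```python
from h import *
shot('wrist','wrist7',(0,0,640,400),1)
shot('scene','scene7',(150,110,390,310),3)
st()
```

```text
9.45 [ 0.5355 -0.0992  0.0404] reader [0.0237 0.    ] yaw 0.1389 tilt [0.0001 0.0007] F [ 0.38 -0.1   1.16]
```

View pics/wrist7.png

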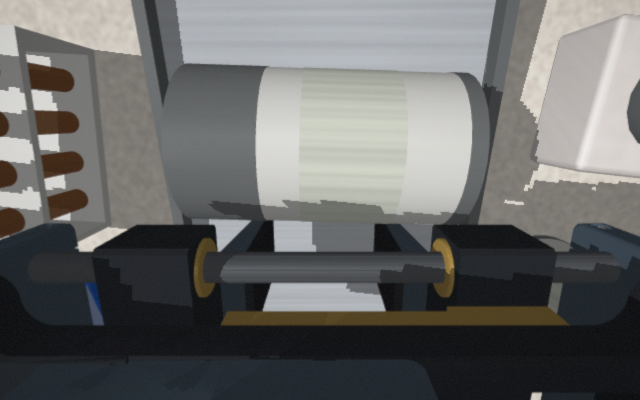

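View pics/scene7z.png

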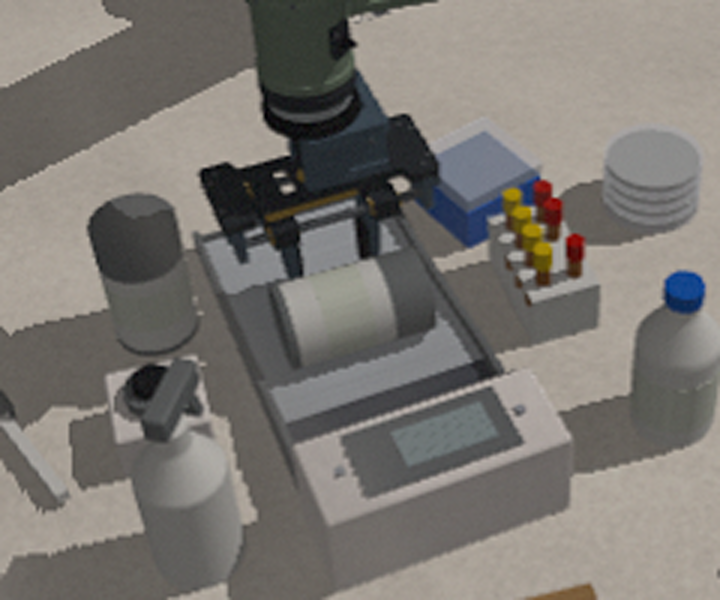

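>>> arm_command --commands '[{"x": 0.3, "y": 0, "z": -0.042, "rx": 0, "ry": 0, "rz": 0, "gripper": 0.6}, {"x": 0.3, "y": 0, "z": -0.042, "rx": 0, "ry": 0, "rz": 0, "gripper": 0.6}, {"x": 0.3, "y": 0, "z": -0.042, "rx": 0, "ry": 0, "rz": 0, "gripper": 0.6}, {"x": 0.3, "y": 0, "z": -0.042, "rx": 0, "ry": 0, "rz": 0, "gripper": 0.6}, {"x": 0.3, "y": 0, "z": -0.042, "rx": 0, "ry": 0, "rz": 0, "gripper": 0.6}, {"x": 0.3, "y": 0, "z": -0.042, "rx": 0, "ry": 0, "rz": 0, "gripper": 0.6}, {"x": 0.3, "y": 0, "z": -0.042, "rx": 0, "ry": 0, "rz": 0, "gripper": 0.6}, {"x": 0.3, "y": 0, "z": -0.042, "rx": 0, "ry": 0, "rz": 0, "gripper": 0.6}, {"x": 0.3, "y": 0, "z": -0.042, "rx": 0, "ry": 0, "rz": 0, "gripper": 0.6}, {"x": 0.3, "y": 0, "z": -0.042, "rx": 0, "ry": 0, "rz": 0, "gripper": 0.6}]'

```text
clock: 10.7
ee_pos: [0.5645, -0.095, 0.0446]
orientation: [0.0, 0.998, 0.069, 0.0]
ft_force: [-2.4, 0.7, 1.1]
opening: 0.599
```

>>> arm_command --commands '[{"x": 0.3, "y": 0, "z": -0.042, "rx": 0, "ry": 0, "rz": 0, "gripper": 0.6}, {"x": 0.3, "y": 0, "z": -0.042, "rx": 0, "ry": 0, "rz": 0, "gripper": 0.6}, {"x": 0.3, "y": 0, "z": -0.042, "rx": 0, "ry": 0, "rz": 0, "gripper": 0.6}, {"x": 0.3, "y": 0, "z": -0.042, "rx": 0, "ry": 0, "rz": 0, "gripper": 0.6}, {"x": 0.3, "y": 0, "z": -0.042, "rx": 0, "ry": 0, "rz": 0, "gripper": 0.6}, {"x": 0.3, "y": 0, "z": -0.042, "rx": 0, "ry": 0, "rz": 0, "gripper": 0.6}, {"x": 0.2, "y": 0, "z": -0.03, "rx": 0, "ry": 0, "rz": 0, "gripper": 0.6}, {"x": 0.2, "y": 0, "z": -0.03, "rx": 0, "ry": 0, "rz": 0, "gripper": 0.6}, {"x": 0.2, "y": 0, "z": -0.03, "rx": 0, "ry": 0, "rz": 0, "gripper": 0.6}, {"x": 0.2, "y": 0, "z": -0.03, "rx": 0, "ry": 0, "rz": 0, "gripper": 0.6}]'

```text
clock: 11.95
ee_pos: [0.5902, -0.0915, 0.0483]
orientation: [0.0, 0.998, 0.069, 0.0]
ft_force: [-2.1, -0.8, 1.1]
opening: 0.598
```

>>> arm_command --commands '[{"x": 0.2, "y": 0, "z": -0.03, "rx": 0, "ry": 0, "rz": 0, "gripper": 0.6}, {"x": 0.2, "y": 0, "z": -0.03, "rx": 0, "ry": 0, "rz": 0, "gripper": 0.6}, {"x": 0.2, "y": 0, "z": -0.03, "rx": 0, "ry": 0, "rz": 0, "gripper": 0.6}, {"x": 0.2, "y": 0, "z": -0.03, "rx": 0, "ry": 0, "rz": 0, "gripper": 0.6}, {"x": 0.2, "y": 0, "z": -0.03, "rx": 0, "ry": 0, "rz": 0, "gripper": 0.6}, {"x": 0.2, "y": 0, "z": -0.03, "rx": 0, "ry": 0, "rz": 0, "gripper": 0.6}, {"x": 0.2, "y": 0, "z": -0.03, "rx": 0, "ry": 0, "rz": 0, "gripper": 0.6}, {"x": 0.2, "y": 0, "z": -0.03, "rx": 0, "ry": 0, "rz": 0, "gripper": 0.6}, {"x": 0.2, "y": 0, "z": -0.03, "rx": 0, "ry": 0, "rz": 0, "gripper": 0.6}, {"x": 0.2, "y": 0, "z": 0, "rx": 0, "ry": 0, "rz": 0, "gripper": 0.6}]'

```text
clock: 13.2
ee_pos: [0.6106, -0.0887, 0.0511]
orientation: [0.0, 0.998, 0.069, 0.001]
ft_force: [0.5, 0.3, -0.6]
opening: 0.602
```

Run:
```python
from h import *
shot('wrist','wrist8',(0,0,640,400),1)
shot('scene','scene8',(150,110,390,310),3)
st()
```

```text
13.3 [ 0.6105 -0.0887  0.051 ] reader [0.0994 0.0002] yaw 0.1389 tilt [0.0001 0.0004] F [ 0.09 -0.18  1.05]
```

View pics/wrist8.png

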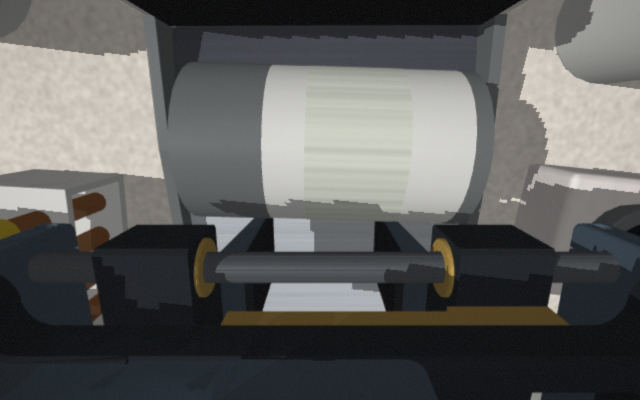

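View pics/scene8z.png

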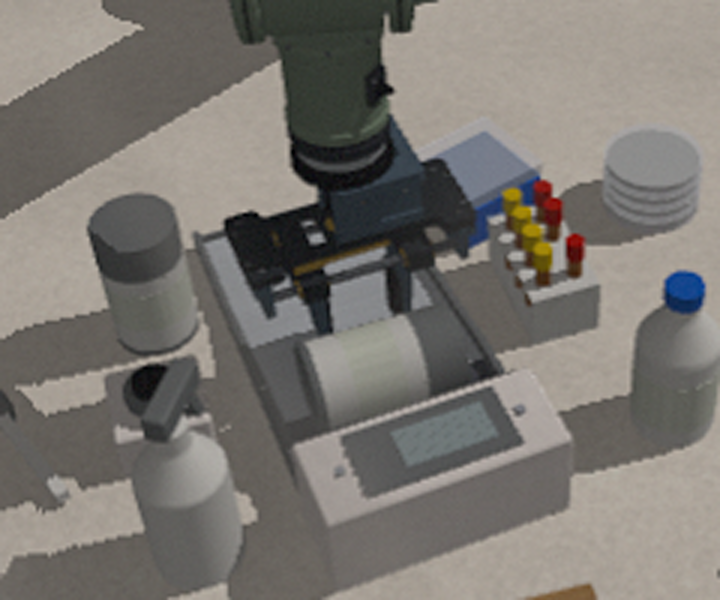

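>>> arm_command --commands '[{"x": 0.2, "y": 0, "z": 0, "rx": 0, "ry": 0, "rz": 0, "gripper": 0.6}, {"x": 0.2, "y": 0, "z": 0, "rx": 0, "ry": 0, "rz": 0, "gripper": 0.6}, {"x": 0.2, "y": 0, "z": 0, "rx": 0, "ry": 0, "rz": 0, "gripper": 0.6}, {"x": 0.2, "y": 0, "z": 0, "rx": 0, "ry": 0, "rz": 0, "gripper": 0.6}, {"x": 0.2, "y": 0, "z": 0, "rx": 0, "ry": 0, "rz": 0, "gripper": 0.6}, {"x": 0.2, "y": 0, "z": 0, "rx": 0, "ry": 0, "rz": 0, "gripper": 0.6}, {"x": 0.2, "y": 0, "z": 0, "rx": 0, "ry": 0, "rz": 0, "gripper": 0.6}, {"x": 0, "y": 0, "z": 0, "rx": 0, "ry": 0, "rz": 0, "gripper": 0.6}, {"x": 0, "y": 0, "z": 0, "rx": 0, "ry": 0, "rz": 0, "gripper": 0.6}, {"x": 0, "y": 0, "z": 0, "rx": 0, "ry": 0, "rz": 0, "gripper": 0.6}]'

```text
clock: 14.55
ee_pos: [0.6237, -0.0868, 0.051]
orientation: [0.0, 0.998, 0.069, -0.0]
ft_force: [-0.3, -0.1, -1.0]
opening: 0.596
```

Run:
```python
from h import *
shot('wrist','wrist9',(0,0,640,400),1)
st()
```

```text
14.6 [ 0.6237 -0.0868  0.051 ] reader [0.1128 0.0002] yaw 0.1387 tilt [ 0. -0.] F [ 1.17 -0.92 -0.48]
```

View pics/wrist9.png

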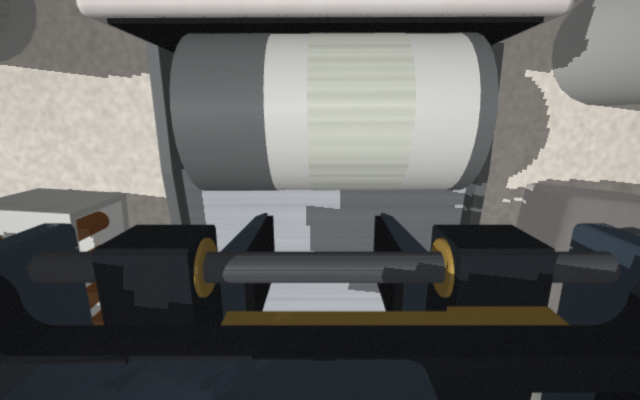

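>>> arm_command --commands '[{"x": -1, "y": 0, "z": 0, "rx": 0, "ry": 0, "rz": 0, "gripper": 0.6}, {"x": -1, "y": 0, "z": -2, "rx": 0, "ry": 0, "rz": 0, "gripper": 0.6}, {"x": 0, "y": 0, "z": -4, "rx": 0, "ry": 0, "rz": 0, "gripper": 0.6}, {"x": 0, "y": 0, "z": -5, "rx": 0, "ry": 0, "rz": 0, "gripper": 0.6}, {"x": 0, "y": 0, "z": -4, "rx": 0, "ry": 0, "rz": 0, "gripper": 0}, {"x": -1.2, "y": 4.1, "z": 0, "rx": 0, "ry": 0, "rz": 0, "gripper": 0}, {"x": -1.2, "y": 4.1, "z": 0, "rx": 0, "ry": 0, "rz": 0, "gripper": 0}, {"x": -1.2, "y": 4.1, "z": 0, "rx": 0, "ry": 0, "rz": 0, "gripper": 0}, {"x": -1.2, "y": 4.1, "z": 0, "rx": 0, "ry": 0, "rz": 0, "gripper": 0}, {"x": 0, "y": 0, "z": 0, "rx": 0, "ry": 0, "rz": 0, "gripper": 0}]'

```text
clock: 15.85
ee_pos: [0.5779, -0.2613, 0.2023]
orientation: [0.001, 0.998, 0.067, 0.001]
ft_force: [-1.1, 0.5, -0.3]
opening: 0.006
```

Run:
```python
from h import *
shot('wrist','wrist10',(0,0,640,400),1)
shot('scene','scene10',(150,110,390,310),3)
s=st();print(s['opening'])
```

```text
15.95 [ 0.5786 -0.2586  0.202 ] reader [ 0.0445 -0.1637] yaw 0.1377 tilt [-0.      0.0005] F [ 0.01  0.51 -0.64]
0.008864054130858093
```

View pics/wrist10.png

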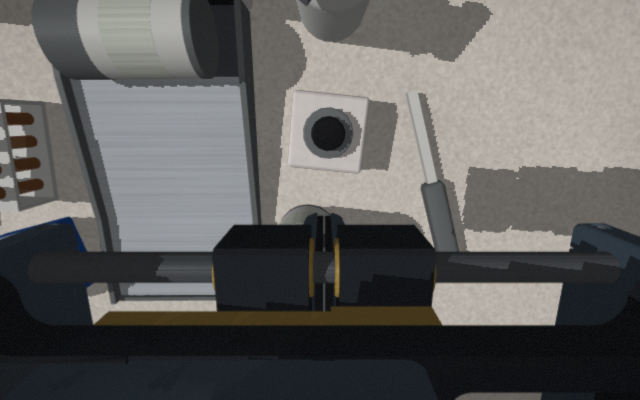

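View pics/scene10z.png

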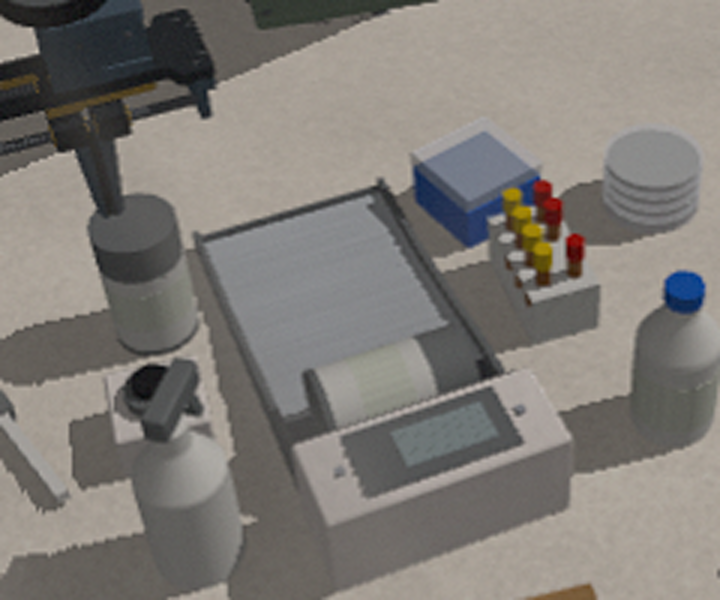

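Run:
```python
from h import *
f=grab('wrist','wrist11');s=st()
g=cv2.cvtColor(f['frame'],cv2.COLOR_BGR2GRAY)
m=(g<45).astype(np.uint8);m[:95]=0;m[175:]=0;m[:,:295]=0;m[:,365:]=0
n,l,sts,c=cv2.connectedComponentsWithStats(m);i=1+np.argmax(sts[1:,4]);print(sts[i],c[i])
x,y,w,h,_=sts[i];uv=[[x+w/2-.5,y+h/2-.5]]
b=plane(f,uv,.063)[0];print('button',b,'reader',tr(b))
e=plane(f,[[x-.5,y+h/2],[x+w-.5,y+h/2]],.063);print('diam',np.linalg.norm(e[1]-e[0]))
d=b-s['ee_pos'];psi=.138;print('tool dx,dy cm',100*(d[0]*np.cos(psi)+d[1]*np.sin(psi)),100*(d[0]*np.sin(psi)-d[1]*np.cos(psi)))
```

```text
16.0 [ 0.5788 -0.2579  0.2019] reader [ 0.0448 -0.1631] yaw 0.1388 tilt [-0.      0.0004] F [-0.24 -0.64 -0.58]
[315 118  34  34 914] [331.404814   134.28993435]
button [ 0.63246798 -0.25888149  0.063     ] reader [ 0.09781049 -0.17146665]
diam 0.03145340913311065
tool dx,dy cm 5.300398354820204 0.8324188256098008
```

>>> arm_command --commands '[{"x": 2.7, "y": 0.4, "z": 0, "rx": 0, "ry": 0, "rz": 0, "gripper": 0}, {"x": 2.6, "y": 0.4, "z": 0, "rx": 0, "ry": 0, "rz": 0, "gripper": 0}, {"x": 0, "y": 0, "z": 2.5, "rx": 0, "ry": 0, "rz": 0, "gripper": 0}, {"x": 0, "y": 0, "z": 2.5, "rx": 0, "ry": 0, "rz": 0, "gripper": 0}, {"x": 0, "y": 0, "z": 2.5, "rx": 0, "ry": 0, "rz": 0, "gripper": 0}, {"x": 0, "y": 0, "z": 2.5, "rx": 0, "ry": 0, "rz": 0, "gripper": 0}, {"x": 0, "y": 0, "z": 2, "rx": 0, "ry": 0, "rz": 0, "gripper": 0}, {"x": 0, "y": 0, "z": 0.5, "rx": 0, "ry": 0, "rz": 0, "gripper": 0}, {"x": 0, "y": 0, "z": 0, "rx": 0, "ry": 0, "rz": 0, "gripper": 0}, {"x": 0, "y": 0, "z": 0, "rx": 0, "ry": 0, "rz": 0, "gripper": 0}]'

```text
clock: 17.25
ee_pos: [0.6335, -0.2591, 0.0773]
orientation: [0.001, 0.998, 0.07, 0.001]
ft_force: [-1.4, 0.9, -0.2]
opening: 0.009
```

Run:
```python
from h import *
shot('scene','scene12',(110,110,350,310),3)
shot('top','top12',(230,120,490,290),3)
st()
```

```text
17.35 [ 0.6333 -0.2593  0.0771] reader [ 0.0985 -0.172 ] yaw 0.1389 tilt [0.0004 0.0009] F [ 0.52 -0.39 -0.32]
```

View pics/scene12z.png

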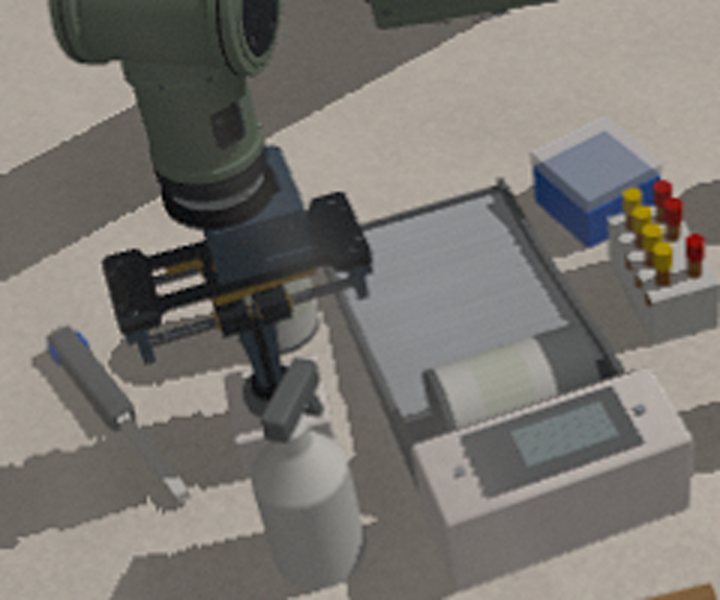

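View pics/top12z.png

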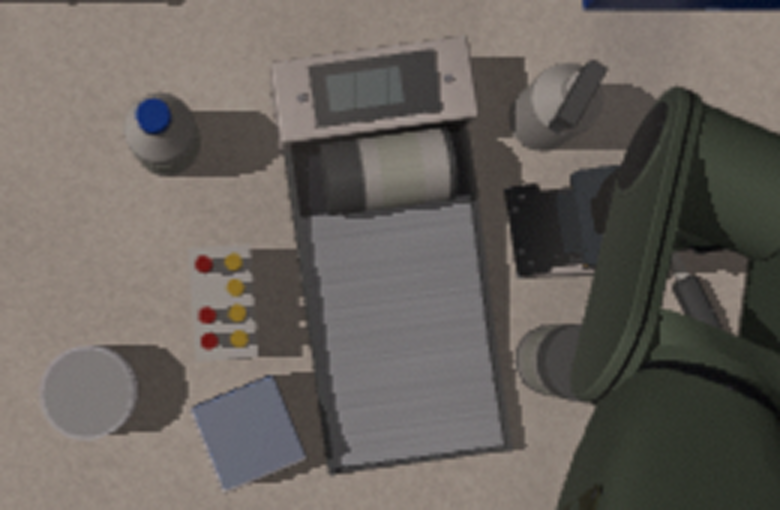

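>>> arm_command --commands '[{"x": 0, "y": 0, "z": 0.5, "rx": 0, "ry": 0, "rz": 0, "gripper": 0}, {"x": 0, "y": 0, "z": 0.4, "rx": 0, "ry": 0, "rz": 0, "gripper": 0}, {"x": 0, "y": 0, "z": 0.3, "rx": 0, "ry": 0, "rz": 0, "gripper": 0}, {"x": 0, "y": 0, "z": 0.3, "rx": 0, "ry": 0, "rz": 0, "gripper": 0}, {"x": 0, "y": 0, "z": 0.2, "rx": 0, "ry": 0, "rz": 0, "gripper": 0}, {"x": 0, "y": 0, "z": 0.2, "rx": 0, "ry": 0, "rz": 0, "gripper": 0}, {"x": 0, "y": 0, "z": 0.1, "rx": 0, "ry": 0, "rz": 0, "gripper": 0}, {"x": 0, "y": 0, "z": 0, "rx": 0, "ry": 0, "rz": 0, "gripper": 0}, {"x": 0, "y": 0, "z": 0, "rx": 0, "ry": 0, "rz": 0, "gripper": 0}, {"x": 0, "y": 0, "z": 0, "rx": 0, "ry": 0, "rz": 0, "gripper": 0}]'

```text
clock: 18.6
ee_pos: [0.6327, -0.2593, 0.061]
orientation: [0.001, 0.998, 0.069, 0.001]
ft_force: [-6.9, 3.3, 22.9]
opening: 0.005
```

Run:
```python
from h import *
s=st();print(s['moment'])
a=cv2.imread('pics/wrist11.png')[80:180,280:385]; cv2.imwrite('pics/w11z.png',cv2.resize(a,None,fx=6,fy=6,interpolation=cv2.INTER_CUBIC))
a=cv2.imread('pics/scene0.png')[215:270,175:245]; b=cv2.imread('pics/scene12.png')[200:270,160:240]
cv2.imwrite('pics/s0z.png',np.vstack([cv2.resize(a,(560,300),interpolation=cv2.INTER_CUBIC),cv2.resize(b,(560,300),interpolation=cv2.INTER_CUBIC)]))
```

```text
18.6 [ 0.6327 -0.2593  0.061 ] reader [ 0.098  -0.1719] yaw 0.1388 tilt [0.0006 0.0009] F [-6.87  3.3  22.93]
[0.58042413 1.5077225  0.01517986]
```

View pics/w11z.png

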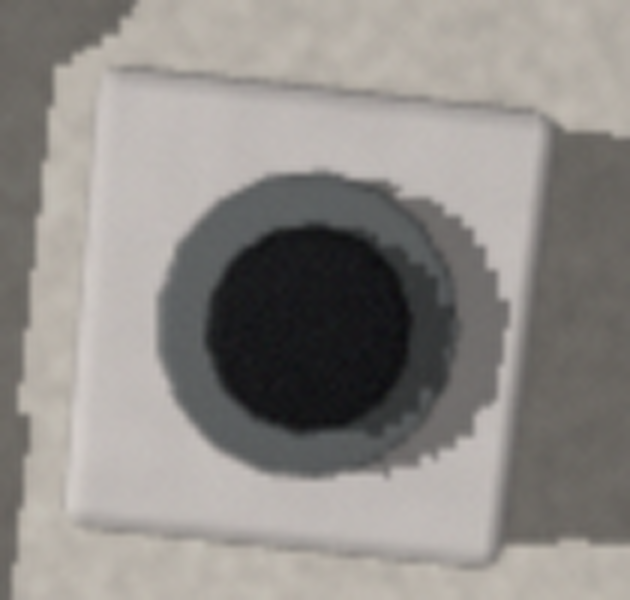

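View pics/s0z.png

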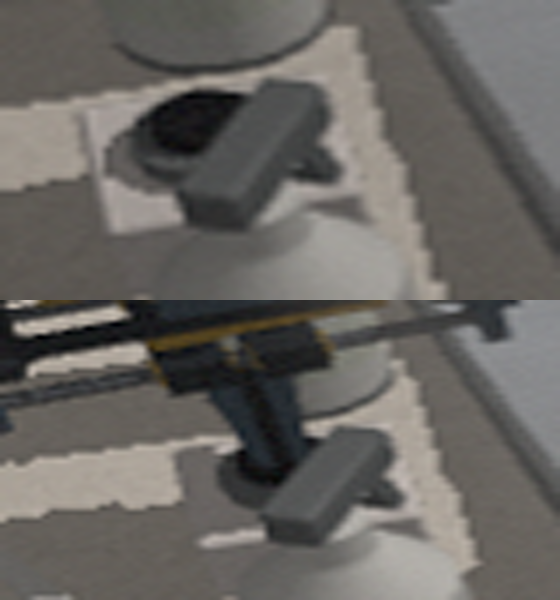

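>>> arm_command --commands '[{"x": 0, "y": 0, "z": -0.2, "rx": 0, "ry": 0, "rz": 0, "gripper": 0}, {"x": 0, "y": 0, "z": -0.2, "rx": 0, "ry": 0, "rz": 0, "gripper": 0}, {"x": 0, "y": 0, "z": -0.2, "rx": 0, "ry": 0, "rz": 0, "gripper": 0}, {"x": 0, "y": 0, "z": -0.1, "rx": 0, "ry": 0, "rz": 0, "gripper": 0}, {"x": 0, "y": 0, "z": 0, "rx": 0, "ry": 0, "rz": 0, "gripper": 0}, {"x": 0, "y": 0, "z": 0, "rx": 0, "ry": 0, "rz": 0, "gripper": 0}, {"x": 0, "y": 0, "z": 0, "rx": 0, "ry": 0, "rz": 0, "gripper": 0}, {"x": 0, "y": 0, "z": 0, "rx": 0, "ry": 0, "rz": 0, "gripper": 0}, {"x": 0, "y": 0, "z": 0, "rx": 0, "ry": 0, "rz": 0, "gripper": 0}, {"x": 0, "y": 0, "z": 0, "rx": 0, "ry": 0, "rz": 0, "gripper": 0}]'

```text
clock: 19.85
ee_pos: [0.6326, -0.2592, 0.063]
orientation: [0.0, 0.998, 0.069, -0.0]
ft_force: [-1.8, -0.5, 3.8]
opening: 0.008
```

Run:
```python
from h import *
s=st();print(s['moment'])
```

```text
19.85 [ 0.6326 -0.2592  0.063 ] reader [ 0.0979 -0.1718] yaw 0.1388 tilt [ 0.0001 -0.0001] F [-1.84 -0.46  3.82]
[-0.02768041  0.315148   -0.00434253]
```

>>> arm_command --commands '[{"x": 0, "y": 0, "z": -0.2, "rx": 0, "ry": 0, "rz": 0, "gripper": 0}, {"x": 0, "y": 0, "z": 0, "rx": 0, "ry": 0, "rz": 0, "gripper": 0}, {"x": 0, "y": 0, "z": 0, "rx": 0, "ry": 0, "rz": 0, "gripper": 0}, {"x": 0, "y": 0, "z": 0, "rx": 0, "ry": 0, "rz": 0, "gripper": 0}, {"x": 0, "y": 0, "z": 0, "rx": 0, "ry": 0, "rz": 0, "gripper": 0}, {"x": 0, "y": 0, "z": 0, "rx": 0, "ry": 0, "rz": 0, "gripper": 0}, {"x": 0, "y": 0, "z": 0, "rx": 0, "ry": 0, "rz": 0, "gripper": 0}, {"x": 0, "y": 0, "z": 0, "rx": 0, "ry": 0, "rz": 0, "gripper": 0}, {"x": 0, "y": 0, "z": 0, "rx": 0, "ry": 0, "rz": 0, "gripper": 0}, {"x": 0, "y": 0, "z": 0, "rx": 0, "ry": 0, "rz": 0, "gripper": 0}]'

```text
clock: 21.1
ee_pos: [0.6327, -0.2592, 0.065]
orientation: [0.0, 0.998, 0.069, 0.0]
ft_force: [-1.1, -0.5, 1.5]
opening: 0.004
```

Run:
```python
from h import *
for i in range(3):
  shot('scene','scene13%d'%i,(110,110,350,310),3); s=st()
```

```text
21.15 [ 0.6327 -0.2592  0.065 ] reader [ 0.098  -0.1718] yaw 0.1388 tilt [0. 0.] F [-1.7  -1.05  1.69]
21.2 [ 0.6327 -0.2592  0.065 ] reader [ 0.098  -0.1718] yaw 0.1388 tilt [0.0001 0.    ] F [-1.45 -1.01  2.49]
21.25 [ 0.6327 -0.2592  0.065 ] reader [ 0.098  -0.1718] yaw 0.1388 tilt [ 0.0001 -0.    ] F [ 0.19 -0.85  1.7 ]
```

Run:
```python
from h import *
f=load('scene3')
p=np.array([.4285,-.1149,.0951]);y=np.array([np.sin(.134),-np.cos(.134),0])
for dz in(0,-.005):
  for s in(1,-1):
    for x in(-.0,):print(dz,((proj(f,p+s*y*.0325+[0,0,dz])-[150,110])*3).round(1))
a=cv2.imread('pics/scene3.png')[140:175,215:270];cv2.imwrite('pics/tipz.png',cv2.resize(a,None,fx=12,fy=12,interpolation=cv2.INTER_NEAREST))
```

```text
0 [[249.9 159.6]]
0 [[321.8 140. ]]
-0.005 [[250.7 164.1]]
-0.005 [[322.4 144.4]]
```

View pics/tipz.png

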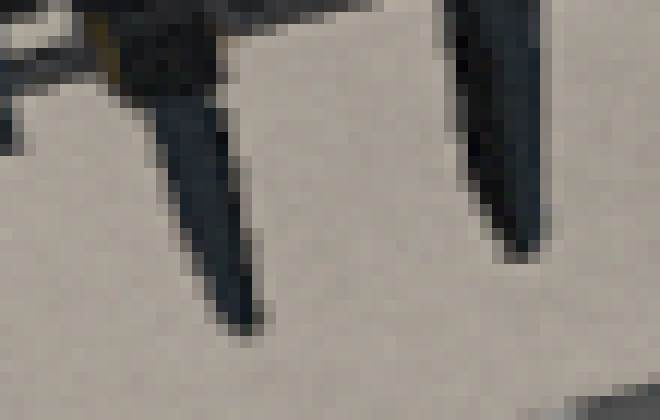

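>>> arm_command --commands '[{"x": 0, "y": 0, "z": -0.5, "rx": 0, "ry": 0, "rz": 0, "gripper": 0}, {"x": 0, "y": 0, "z": -1, "rx": 0, "ry": 0, "rz": 0, "gripper": 0}, {"x": 0, "y": 0, "z": -2, "rx": 0, "ry": 0, "rz": 0, "gripper": 0}, {"x": 0, "y": 0, "z": -4, "rx": 0, "ry": 0, "rz": 0, "gripper": 0}, {"x": 0, "y": 0, "z": -5, "rx": 0, "ry": 0, "rz": 0, "gripper": 0}, {"x": -4, "y": 0, "z": -3, "rx": 0, "ry": 0, "rz": 0, "gripper": 0}, {"x": -4, "y": 0, "z": -3, "rx": 0, "ry": 0, "rz": 0, "gripper": 0}, {"x": -2, "y": 0, "z": -1, "rx": 0, "ry": 0, "rz": 0, "gripper": 0}, {"x": 0, "y": 0, "z": 0, "rx": 0, "ry": 0, "rz": 0, "gripper": 0}, {"x": 0, "y": 0, "z": 0, "rx": 0, "ry": 0, "rz": 0, "gripper": 0}]'

```text
clock: 22.5
ee_pos: [0.5342, -0.2726, 0.2586]
orientation: [-0.001, 0.998, 0.069, -0.001]
ft_force: [0.2, -0.9, 0.9]
opening: 0.003
```

Run:
```python
from h import *
shot('wrist','wrist14',(0,0,640,400),1)
shot('scene','scene14',(130,110,390,310),3)
st()
```

```text
22.6 [ 0.5343 -0.2726  0.2582] reader [-0.0013 -0.1715] yaw 0.1395 tilt [-0.0008 -0.0009] F [-0.51 -0.14  0.2 ]
```

View pics/wrist14.png

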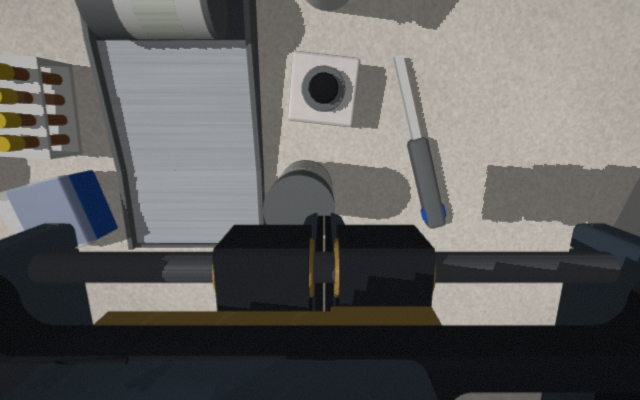

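View pics/scene14z.png

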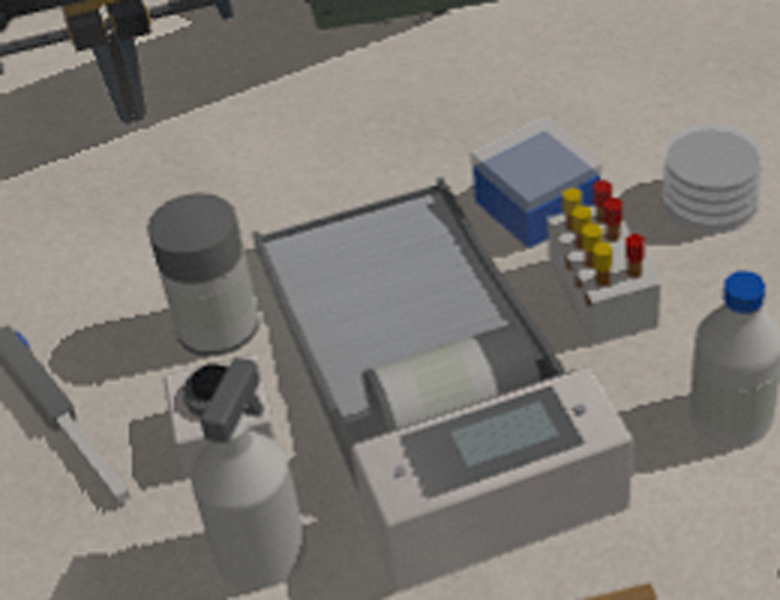

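Run:
```python
from h import *
st(); print(robot.job_done())
```

```text
22.6 [ 0.5343 -0.2726  0.2582] reader [-0.0013 -0.1715] yaw 0.1395 tilt [-0.0008 -0.0009] F [-0.51 -0.14  0.2 ]
the job is handed in; nothing more can be done
None
```

I pushed the canister up the ramp at 16–24 mm/s with the fingers spread behind it. It kept in contact with the fingers all the way, then rolled over the crest into the nest. After that I pressed the button with the closed fingertips, let it go, backed clear and handed the job in at about 22.6 s.

**Canister:** the last wrist and scene pictures show it lying square against the stop, close to the middle. The bystanders look unmoved in those pictures.

**Button:** the readings did not all agree:
- **Height:** the arm met a hard stop at 23 N with the measured TCP at z = 61 mm. The button should be fully down at 57 mm.
- **Force:** easing up, I read about 3.8 N at 63 mm and about 1.8 N at 65 mm. That fits the 4 N spring if the measured tip height reads about 4–5 mm too high.
- **Conclusion:** I took the button as fully pressed. I could not confirm the height offset in the pictures, and I did not press a second time.

With the arm clear, the force reading was back to about zero.

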